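# Start the hold timer, then find and hold up the heaviest grip-training tin

### The job

Set the hold timer by pressing its keys all the way down one at a time: the large round key, then the small round one, then the square one. Then heft the three identical closed tins on the bumper plate one after another, from the robot's left to its right, lifting each a good 3 cm straight up and setting it back upright where it stood (the last may stay in the grip if it is the heaviest), to feel which one is heaviest. Finish by holding the heaviest tin up in the gripper, upright and still, at least 10 cm clear of the plate, with the other two standing in their places and everything else left alone: the program ends while still holding it.

Things in the scene. Friction and masses are not known exactly. Their poses are not given: they have to be found in the camera images.
- plate: Round black rubber bumper plate, 450 mm across, 30 mm thick, lying flat and immovable on the table; origin at the centre of its underside, so its top is 30 mm above. The three tins stand on it in a row that runs along its y axis; +y is the robot's left, +x away from the robot (turned up to 0.3 rad).
- spot_left (a point): Point on the plate's top that marks one of the three tin places (robot's left, 125 mm along plate +y); a tin starts within 22 mm of it. Left and right are as the robot sees them (its +y is left).
- spot_middle (a point): Point on the plate's top that marks one of the three tin places (middle of the row); a tin starts within 22 mm of it.
- spot_right (a point): Point on the plate's top that marks one of the three tin places (robot's right, 125 mm along plate -y); a tin starts within 22 mm of it.
- tin_a: One of three closed metal tins that look exactly alike: upright cylinder 56 mm in diameter, 85 mm high; origin at the centre of its underside. Which tin stands in which place changes. Each weighs 0.19 to 0.72 kg; the heaviest is at least 0.25 kg heavier than both others.
- tin_b: One of three closed metal tins that look exactly alike: upright cylinder 56 mm in diameter, 85 mm high; origin at the centre of its underside. Which tin stands in which place changes. Each weighs 0.19 to 0.72 kg; the heaviest is at least 0.25 kg heavier than both others.
- tin_c: One of three closed metal tins that look exactly alike: upright cylinder 56 mm in diameter, 85 mm high; origin at the centre of its underside. Which tin stands in which place changes. Each weighs 0.19 to 0.72 kg; the heaviest is at least 0.25 kg heavier than both others.
- key_large_top (a point): Centre of the top of the timer's large round key, 32 mm in diameter, at the timer's -y end (46 mm from the middle key). The timer is a fixed black box, 110 x 150 mm, 50 mm high, standing on the table on the robot's left of the plate; its three white keys stand 11 mm proud of it in a row along its y axis (+y is roughly the robot's left, turned up to 0.35 rad), with a glass display beyond them. Keys are pressed straight down.
- key_large (a joint): Travel of that spring key in m: 0 is up, 0.006 is fully down, which takes about 4 N; it springs back up when let go.
- key_small_top (a point): Centre of the top of the timer's small round key, 16 mm in diameter, at the timer's +y end (46 mm from the middle key). The timer is a fixed black box, 110 x 150 mm, 50 mm high, standing on the table on the robot's left of the plate; its three white keys stand 11 mm proud of it in a row along its y axis (+y is roughly the robot's left, turned up to 0.35 rad), with a glass display beyond them. Keys are pressed straight down.
- key_small (a joint): Travel of that spring key in m: 0 is up, 0.006 is fully down, which takes about 4 N; it springs back up when let go.
- key_square_top (a point): Centre of the top of the timer's square key, 24 x 24 mm, in the middle of the row. The timer is a fixed black box, 110 x 150 mm, 50 mm high, standing on the table on the robot's left of the plate; its three white keys stand 11 mm proud of it in a row along its y axis (+y is roughly the robot's left, turned up to 0.35 rad), with a glass display beyond them. Keys are pressed straight down.
- key_square (a joint): Travel of that spring key in m: 0 is up, 0.006 is fully down, which takes about 4 N; it springs back up when let go.
- tray: Bystander, to be left alone: open blue plastic tray 200 x 140 x 35 mm, lying right of the plate; origin at the centre of its underside, x along the 200 mm side.
- latch: Bystander: steel bracket latch 90 x 35 x 39 mm lying in the tray; origin at the centre of its underside.
- kettlebell: Bystander: small cast-iron kettlebell, body 106 mm across, 148 mm high with its handle, standing on the table beyond the timer; origin at the centre of its underside.
- finger_ring: Bystander: white hard ring, 72 mm outside, 48 mm inside, 16 mm high, lying on the plate on the robot's side of the tins; origin at the centre of its underside.
- spring_clip: Bystander: red spring clip, a bent wire 12 mm thick, about 85 x 60 mm, lying on the plate on the robot's side of the tins; origin at the centre of its coil on the underside, its two ends along +x.
- grip_trainer: Bystander: steel hand-grip trainer, two 22 mm thick handles in a V, about 120 x 82 mm and 22 mm high, lying on the plate beyond the tins; origin near its spring, on the underside, handles along +x.
- tape_roll: Bystander: roll of tape 60 mm across, 25 mm high, lying on the plate beyond the tins; origin at the centre of its underside.
Things that resemble listed ones, but are neither listed nor needed, are in the scene too. Leave any green look-alike of the part that bears key_large_top alone.

How it is judged (in metres and radians):
On the way, in this order (a step that is already met when the one before it is completed fails the run):
1. the large round key is pressed down, the other two are up (value of joint key_large above 0.004 m and value of joint each of key_small, key_square below 0.002 m), for 0.04 s.
2. the small round key is pressed down, the other two are up (value of joint key_small above 0.004 m and value of joint each of key_large, key_square below 0.002 m), for 0.04 s.
3. the square key is pressed down, the other two are up (value of joint key_square above 0.004 m and value of joint each of key_large, key_small below 0.002 m), for 0.04 s.
4. the tin in the robot's left place is gripped and lifted 2 cm clear of the plate, above its place (((z of tin_a in the frame of plate above 0.05 m and horizontal distance between tin_a and spot_left below 0.06 m and contact force between the fingers and tin_a above 0.5 N) or (z of tin_b in the frame of plate above 0.05 m and horizontal distance between tin_b and spot_left below 0.06 m and contact force between the fingers and tin_b above 0.5 N) or (z of tin_c in the frame of plate above 0.05 m and horizontal distance between tin_c and spot_left below 0.06 m and contact force between the fingers and tin_c above 0.5 N))), for 0.2 s.
5. the tin in the middle place is gripped and lifted 2 cm clear of the plate, above its place (((z of tin_a in the frame of plate above 0.05 m and horizontal distance between tin_a and spot_middle below 0.06 m and contact force between the fingers and tin_a above 0.5 N) or (z of tin_b in the frame of plate above 0.05 m and horizontal distance between tin_b and spot_middle below 0.06 m and contact force between the fingers and tin_b above 0.5 N) or (z of tin_c in the frame of plate above 0.05 m and horizontal distance between tin_c and spot_middle below 0.06 m and contact force between the fingers and tin_c above 0.5 N))), for 0.2 s.
6. the tin in the robot's right place is gripped and lifted 2 cm clear of the plate, above its place (((z of tin_a in the frame of plate above 0.05 m and horizontal distance between tin_a and spot_right below 0.06 m and contact force between the fingers and tin_a above 0.5 N) or (z of tin_b in the frame of plate above 0.05 m and horizontal distance between tin_b and spot_right below 0.06 m and contact force between the fingers and tin_b above 0.5 N) or (z of tin_c in the frame of plate above 0.05 m and horizontal distance between tin_c and spot_right below 0.06 m and contact force between the fingers and tin_c above 0.5 N))), for 0.2 s.
At the end, for the whole second after the job is handed in: A tin held by the fingers 9.5 cm or more above the plate, within 20 degrees of upright, still, touching only the gripper; the other two upright and at rest on the plate within 4 cm of their start, let go, each pressing on it with under 4.5 N (so the heaviest is the one held); keys up (((z of tin_a in the frame of plate above 0.125 m and angle between tin_a's own z axis and vertical below 0.35 rad and linear speed of tin_a below 0.04 m/s and contact force between the fingers and tin_a above 1 N and (contact force between tin_a and plate below 0.05 N and contact force between tin_a and tin_b below 0.05 N and contact force between tin_a and tin_c below 0.05 N and contact force between tin_a and tray below 0.05 N and contact force between tin_a and latch below 0.05 N and contact force between tin_a and kettlebell below 0.05 N and contact force between tin_a and finger_ring below 0.05 N and contact force between tin_a and spring_clip below 0.05 N and contact force between tin_a and grip_trainer below 0.05 N and contact force between tin_a and tape_roll below 0.05 N) and distance of each of tin_b, tin_c from where it was at the start of the episode below 0.04 m and angle between each of tin_b, tin_c's own z axis and vertical below 0.1 rad and contact force between plate and tin_b between 0.5 and 4.5 N and contact force between the fingers and tin_b below 0.05 N and linear speed of each of tin_b, tin_c below 0.03 m/s and contact force between plate and tin_c between 0.5 and 4.5 N and contact force between the fingers and tin_c below 0.05 N) or (z of tin_b in the frame of plate above 0.125 m and angle between tin_b's own z axis and vertical below 0.35 rad and linear speed of tin_b below 0.04 m/s and contact force between the fingers and tin_b above 1 N and (contact force between tin_b and plate below 0.05 N and contact force between tin_b and tin_a below 0.05 N and contact force between tin_b and tin_c below 0.05 N and contact force between tin_b and tray below 0.05 N and contact force between tin_b and latch below 0.05 N and contact force between tin_b and kettlebell below 0.05 N and contact force between tin_b and finger_ring below 0.05 N and contact force between tin_b and spring_clip below 0.05 N and contact force between tin_b and grip_trainer below 0.05 N and contact force between tin_b and tape_roll below 0.05 N) and distance of each of tin_a, tin_c from where it was at the start of the episode below 0.04 m and angle between each of tin_a, tin_c's own z axis and vertical below 0.1 rad and contact force between plate and tin_a between 0.5 and 4.5 N and contact force between the fingers and tin_a below 0.05 N and linear speed of each of tin_a, tin_c below 0.03 m/s and contact force between plate and tin_c between 0.5 and 4.5 N and contact force between the fingers and tin_c below 0.05 N) or (z of tin_c in the frame of plate above 0.125 m and angle between tin_c's own z axis and vertical below 0.35 rad and linear speed of tin_c below 0.04 m/s and contact force between the fingers and tin_c above 1 N and (contact force between tin_c and plate below 0.05 N and contact force between tin_c and tin_a below 0.05 N and contact force between tin_c and tin_b below 0.05 N and contact force between tin_c and tray below 0.05 N and contact force between tin_c and latch below 0.05 N and contact force between tin_c and kettlebell below 0.05 N and contact force between tin_c and finger_ring below 0.05 N and contact force between tin_c and spring_clip below 0.05 N and contact force between tin_c and grip_trainer below 0.05 N and contact force between tin_c and tape_roll below 0.05 N) and distance of each of tin_a, tin_b from where it was at the start of the episode below 0.04 m and angle between each of tin_a, tin_b's own z axis and vertical below 0.1 rad and contact force between plate and tin_a between 0.5 and 4.5 N and contact force between the fingers and tin_a below 0.05 N and linear speed of each of tin_a, tin_b below 0.03 m/s and contact force between plate and tin_b between 0.5 and 4.5 N and contact force between the fingers and tin_b below 0.05 N)) and value of joint each of key_large, key_small, key_square below 0.002 m); the arm keeps its last pose, push and grip.
It fails at once if two timer keys are down at once (value of joint each of key_large, key_small above 0.003 m or value of joint each of key_large, key_square above 0.003 m or value of joint each of key_small, key_square above 0.003 m).
It fails at once if a tin is tipped over (more than 45 degrees) (angle between any of tin_a, tin_b, tin_c's own z axis and vertical above 0.785 rad).
It fails at once if a bystander is moved more than 3 cm (distance of any of tray, latch, kettlebell, finger_ring, spring_clip, grip_trainer, tape_roll from where it was at the start of the episode above 0.03 m).
It also fails if it takes over 72 s, if anything falls off the work surface, if the arm or the gripper's body presses on something with over 40 N, if the wrist force passes 120 N, or if a joint passes its speed limit or range.

### The arm

A 6-joint arm with a two-finger parallel gripper is mounted at the origin on the work surface. World frame = base frame: x ahead of the robot, y to its left, z up, the work surface at z = 0. Lengths are in mm, angles in rad, forces in N, time in s.
With the tool pointing down it reaches from about 325 to 875 mm from the base axis. Payload 4.4 kg.
Tool frame: the origin (TCP) lies on the centre line of the jaws, within the pads' length; the fingertips stand 14 mm ahead of it and the grasp point (between the pads) lies 5 mm behind it (manip.tip_reach is the distance from the TCP to the fingertips, in mm); z points along the fingers, y is the line along which they close (so a half turn about z gives the same grasp; the last joint's range is limited). The gripper opens to 85 mm and grips with 20 to 120 N. Pads are 22 mm wide; open, the fingers measure 114 mm over their backs; the gripper's body (76 mm by 85 mm) begins 54 mm behind the grasp point. The pads swing forward as they close: fully open they stand 13 mm farther back than shut.
Start: joints at [1.177, 0.207, 1.542, -0, 1.393, -0.15], TCP at [138.81, 557.996, 245.282] pointing down, gripper open.
Joint ranges: [-2.73, 2.73], [-0.86, 2.22], [0.23, 2.46], [-1.11, 4.25], [0.08, 2.63], [-2.82, 2.82]. Speed limits (rad/s): [2.79, 2.79, 3.14, 3.14, 3.14, 3.14].

### API

Orientations are given as a 3x3 rotation matrix whose columns are the frame's x, y, z axes.
In Python, from plant import manip, inverse_kinematics, eyes, workorder gives the robot as it stands. Calls block until the motion is done:
- manip.goto(position, orientation): joint-space move of the TCP to a pose.
- manip.move_l(position, orientation=None, vel=150, until_force=None): straight line of the TCP; orientation=None keeps the orientation; vel is the mean speed in mm/s. With until_force (N) it stops when the force on the tool has changed by that much, and returns True; else False.
- manip.goto_joints(angles): joint-space move.
- manip.open_jaws() and manip.close_gripper(): open the fingers fully, or close them until they stop; the grip force is fixed at half the most.
- manip.hold(seconds).
- inverse_kinematics(position, orientation): joint angles nearest the present ones, or None.
- eyes.get_image(name): name is "scene" or "top"; returns a dict with "img" (400x640x3 uint8, blue, green, red), "vertical_fov" (degrees; the focal length in pixels is half the picture's height over the tangent of half this angle, whatever the lens; pixels are square), "cx", "cy" (the principal point, pixels), "rvec" (rotation vector, rad) and "tvec" (3), from world to camera coordinates, as OpenCV has them. Camera axes: x right, y down, z forward; pixel columns grow to the right and rows downward; lengths in mm; the calibration is good to about 2 mm. A picture is of the moment at which its call begins. There is no depth.
A pose or a line that the arm cannot do raises manip.IKError and nothing moves.
- workorder.close_job(): hands the job in; it is judged then, once.
Readings, each from a call of its own:
- manip.get_clock(): time.
- manip.get_q(): joint angles.
- manip.get_qd(): joint speeds.
- manip.get_joint_efforts(): joint torques, N m.
- manip.get_eef_pos(): TCP position.
- manip.get_orientation(): TCP orientation.
- manip.get_contact_force(): force on the tool from outside, world axes, zero at the start.
- manip.get_wrist_torque(): the same for the moment, N m.
- manip.get_grip_width(): finger opening in mm.
- manip.get_grasp_force(): force on a finger pad.
Only numpy, scipy, OpenCV 4.12 (cv2) and the standard library are available. Lean on these libraries where they do the work, as an engineer would, in place of code of your own. Each camera call takes 0.05 s, during which the arm holds its last target. There are 200 camera calls.

## Working session

There is one attempt and no reset: what is moved stays moved. The work goes in short steps, each a Python script; the robot and the scene stay as the last script left them, time stands still between calls to the robot, and variables do not carry over. Pictures are saved under pics/ and viewed, at most 10 in all, crops included, and the job is handed in when it is done.

```bash
ls; mkdir -p pics; python3 - <<'E'
from plant import manip, eyes
import cv2
for n in("scene","top"):
    d=eyes.get_image(n); cv2.imwrite(f"pics/{n}0.png",d["img"]); print(n,{k:v for k,v in d.items() if k!="img"})
print(manip.get_clock(),manip.tip_reach,manip.get_contact_force())
print(manip.get_orientation())
E
```

```text
pics
scene {'vertical_fov': 48.46286445908008, 'cx': 318.91450131173394, 'cy': 204.2906849754864, 'rvec': array([ 1.45625716,  1.87879091, -0.96544337]), 'tvec': array([ 122.44797601, -215.91219793, 1773.18375932])}
top {'vertical_fov': 54.14094163770471, 'cx': 321.44144183894343, 'cy': 195.7603617452191, 'rvec': array([ 2.21996955, -2.15661059,  0.07149025]), 'tvec': array([ -30.17395313,  519.14670979, 1159.08963348])}
0.1 14.0 [-0.13754514  0.13793132  0.10374763]
[[-9.70427542e-01  2.41391324e-01 -7.84079884e-04]
 [ 2.41392416e-01  9.70425670e-01 -1.92900475e-03]
 [ 2.95246237e-04 -2.06123027e-03 -9.99997832e-01]]
```

View pics/scene0.png

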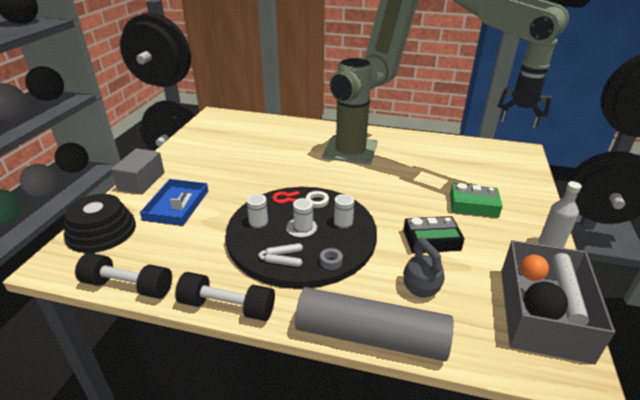

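View pics/top0.png

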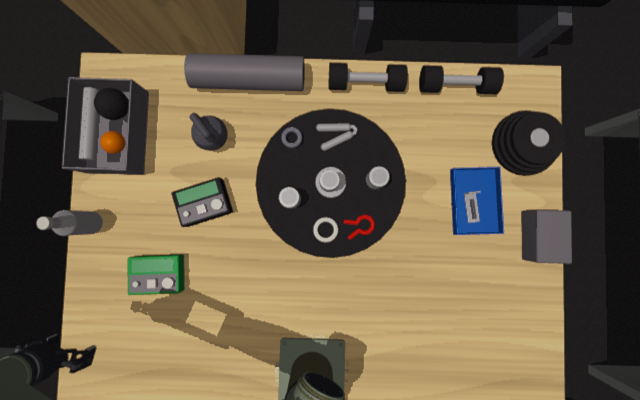

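The top view has two timers: a black one at (201,201) and a green one at (155,273). The black one matches the description (black box, beside the plate, kettlebell beyond it), so the green one is the look-alike. The tins are at about (289,197), (330,181) and (379,177). I'll enlarge the timer to confirm and segment the keys and tin tops.

```bash
cat > h.py <<'E'
import numpy as np, cv2
from plant import manip, inverse_kinematics, eyes, workorder
def cam(n):
    d=eyes.get_image(n); f=200/np.tan(np.radians(d["vertical_fov"])/2)
    K=np.array([[f,0,d["cx"]],[0,f,d["cy"]],[0,0,1]]); R=cv2.Rodrigues(d["rvec"])[0]
    return d["img"],K,R,np.asarray(d["tvec"])
def ray(c,uv,z):
    _,K,R,t=c; o=-R.T@t; v=R.T@np.linalg.inv(K)@np.array([*uv,1.]); return o+v*(z-o[2])/v[2]
def proj(c,p):
    _,K,R,t=c; q=K@(R@np.asarray(p,float)+t); return q[:2]/q[2]
def down(a):  # tool y (closing line) at angle a from world x, z down
    y=np.array([np.cos(a),np.sin(a),0]); z=np.array([0,0,-1.]); return np.column_stack([np.cross(y,z),y,z])
E
cat > see.py <<'E'
from h import *
c=cam("top"); s=cam("scene"); img=c[0]
def blobs(c,x0,y0,x1,y1,thr,lo):
    g=c[0][y0:y1,x0:x1].astype(int); m=((g.min(2)>thr)&(g.max(2)-g.min(2)<45)).astype(np.uint8)
    n,_,st,ce=cv2.connectedComponentsWithStats(m,connectivity=4)
    return [(np.round(ce[i]+[x0,y0],1),st[i,2:]) for i in range(1,n) if st[i,4]>lo]
for b in blobs(c,168,172,236,230,150,10): print("key",b, ray(c,b[0],61).round(1))
for b in blobs(c,255,110,405,255,150,30): print("plate",b,ray(c,b[0],115).round(1))
for b in blobs(s,400,210,465,252,150,10): print("skey",b, ray(s,b[0],61).round(1))
for b in blobs(s,225,185,380,285,185,20): print("stin",b)
a=cv2.resize(img[170:232,166:242],None,fx=6,fy=6,interpolation=2); b=cv2.resize(s[0][208:256,398:470],None,fx=6,fy=6,interpolation=2)
p=cv2.resize(img[150:215,270:400],None,fx=3,fy=3,interpolation=2)
out=np.zeros((600,800,3),np.uint8); out[:372,:340]=a[:,:340]; out[:288,350:782]=b; out[390:585,:390]=p
out[300:585,400:790]=cv2.resize(s[0][185:280,240:370],None,fx=3,fy=3)
cv2.imwrite("pics/crop1.png",out)
E
python3 see.py
```

```text
key (array([215.9, 203.6]), array([11, 10, 88], dtype=int32)) [485.4 288.8  61. ]
key (array([200.6, 208.5]), array([10, 10, 66], dtype=int32)) [470.  332.2  61. ]
key (array([185.2, 213.2]), array([ 5,  5, 20], dtype=int32)) [455.2 375.9  61. ]
plate (array([332.5, 126.5]), array([30,  2, 60], dtype=int32)) [707.6 -40.4 115. ]
plate (array([335.5, 140.5]), array([27, 14, 52], dtype=int32)) [668.4 -49.8 115. ]
plate (array([378.7, 176. ]), array([ 20,  19, 295], dtype=int32)) [ 572.7 -171.8  115. ]
plate (array([328.3, 181.2]), array([ 28,  29, 487], dtype=int32)) [554.2 -33.  115. ]
plate (array([288.6, 196.8]), array([ 20,  20, 303], dtype=int32)) [507.9  75.1 115. ]
plate (array([325.4, 229.2]), array([ 24,  24, 214], dtype=int32)) [422.  -28.7 115. ]
skey (array([432.1, 220.2]), array([11,  7, 56], dtype=int32)) [470.2 334.4  61. ]
skey (array([447.6, 218.7]), array([ 6,  4, 19], dtype=int32)) [451.1 378.2  61. ]
skey (array([416.6, 220.8]), array([12,  7, 68], dtype=int32)) [484.6 290.6  61. ]
stin (array([308.4, 201.2]), array([ 34,  18, 267], dtype=int32))
stin (array([255.9, 199.1]), array([ 19,  11, 164], dtype=int32))
stin (array([344.3, 199.3]), array([ 19,  11, 157], dtype=int32))
stin (array([305.4, 231.6]), array([25, 14, 81], dtype=int32))
stin (array([283.6, 247.9]), array([ 35,   9, 140], dtype=int32))
stin (array([283.2, 258.2]), array([ 35,   9, 131], dtype=int32))
```

View pics/crop1.png

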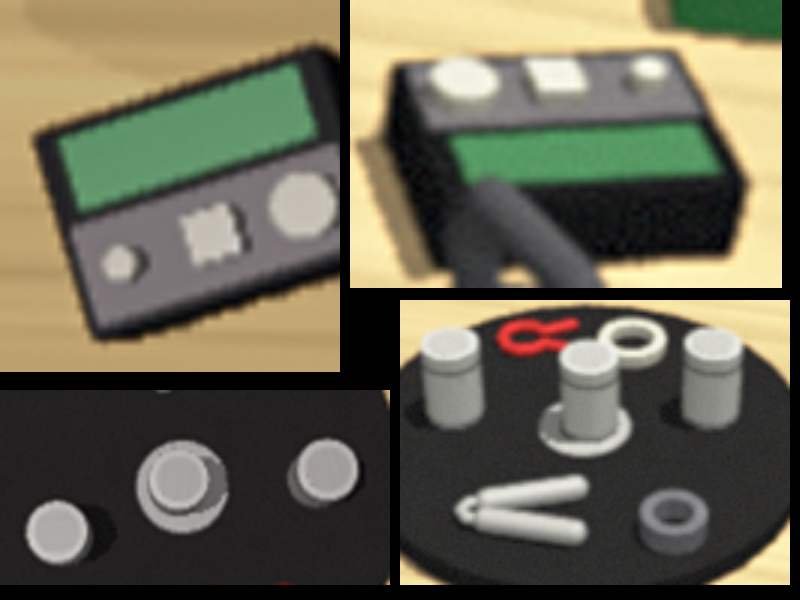

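The crop confirms the black timer. From the robot's right to left its keys are large round (216,204), square (201,209) and small round (185,213). Both views agree to within 4 mm. Next I press the keys with the jaws closed.

```bash
cat > press.py <<'E'
from h import *
L,S,Q=[np.array(v) for v in((485,289.7),(453.2,377),(470.1,333.3))]
d=S-L; R=down(np.arctan2(d[1],d[0]))
manip.close_gripper(); print(manip.get_grip_width(),manip.get_clock())
manip.goto([*L,110],R)
for n,k in(("large",L),("small",S),("square",Q)):
    manip.move_l([*k,95],R)
    print(n,manip.get_eef_pos().round(1) if hasattr(manip.get_eef_pos(),"round") else manip.get_eef_pos())
    hit=manip.move_l([*k,66.5],R,vel=30,until_force=9); manip.hold(0.15)
    print(hit,manip.get_eef_pos(),manip.get_contact_force(),manip.get_clock())
    if n=="large": cv2.imwrite("pics/press.png",np.vstack([cv2.resize(cam(v)[0][y:y+70,x:x+110],None,fx=4,fy=4) for v,x,y in(("top",160,165),("scene",380,180))]))
    manip.move_l([*k,95],R,vel=80)
    if n=="large" and not hit: break
E
python3 press.py
```

```text
0.027250892447143703 0.9667
large [483.5 290.   94.1]
True [484.92031126 289.60318166  69.0284219 ] [-1.36446038 -1.10342831  5.58029553] 3.875
small [453.1 376.5  94.6]
True [453.12661107 376.77914671  69.03521029] [-0.49165352 -1.70921769  6.33040046] 6.2083
square [469.8 333.   94.5]
True [469.8542696  333.40737587  69.06709248] [-0.81849233 -0.7724021   5.76224549] 8.1333
```

Each key bottomed out at 6 mm of travel, with the tip at z≈55. Next: refine the middle tin, then heft the left one.

```bash
python3 - <<'E'
from h import *
manip.move_l([469.8,333.4,200]); manip.open_jaws()
c=cam("top"); s=cam("scene")
g=cv2.resize(cv2.cvtColor(c[0],cv2.COLOR_BGR2GRAY)[150:225,265:405],None,fx=4,fy=4,interpolation=cv2.INTER_CUBIC)
h=cv2.HoughCircles(g,cv2.HOUGH_GRADIENT,1.5,60,param1=120,param2=20,minRadius=36,maxRadius=46)[0]
for x,y,r in h:
    p=((x+.5)/4-.5+265,(y+.5)/4-.5+150); w=ray(c,p,115); print(np.round(p,1),r/4,w.round(1),"scene px of top",proj(s,w).round(1))
    q=proj(s,w); cv2.circle(s[0],(int(q[0]),int(q[1])),1,(0,0,255),-1)
    cv2.circle(c[0],(int(round(p[0])),int(round(p[1]))),int(r/4),(0,0,255),1)
out=np.zeros((580,560,3),np.uint8)
out[:300]=cv2.resize(c[0][150:225,265:405],None,fx=4,fy=4); out[300:580]=cv2.resize(s[0][185:255,235:375],None,fx=4,fy=4)
cv2.imwrite("pics/tins.png",out)
E
```

```text
[288.4 196.7] 10.275 [508.2  75.6 115. ] scene px of top [343.4 199.3]
[327.4 179.1] 11.2875 [560.1 -30.4 115. ] scene px of top [303.4 204. ]
[379.2 176.1] 10.425 [ 572.6 -173.1  115. ] scene px of top [254.8 199.1]
```

View pics/tins.png

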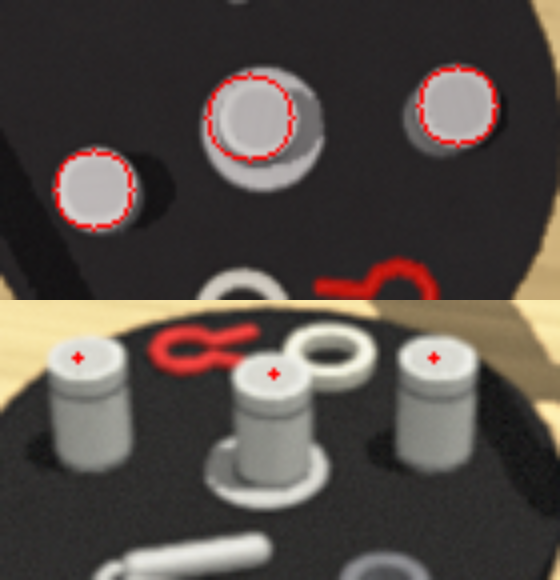

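The dots show that the Hough circle on the middle tin sits left of its lid, because the pale disc around it pulled the fit. The lid centre is at (329.1,179.4), which gives about (559,−35). The other two are good to about 3 mm. I'll heft the left tin first.

```bash
cat > heft.py <<'E'
from h import *
T={"left":(508,77),"middle":(559,-34.5),"right":(572.5,-170)}
R=down(np.arctan2(247,-64.5))
def grip(n,z=75):
    x,y=T[n]; manip.goto([x,y,190],R); manip.move_l([x,y,z],R,vel=120); manip.close_gripper()
def heft(n,z=75):
    x,y=T[n]; grip(n,z); manip.hold(.2); f0=manip.get_contact_force()[2]
    w,gf=manip.get_grip_width(),manip.get_grasp_force()
    manip.move_l([x,y,z+42],R,vel=60); manip.hold(.6)
    f1=np.mean([manip.get_contact_force()[2] for _ in range(5)]); t=manip.get_joint_efforts()
    print(n,"width",w,"grip",gf,"Fz",round(f0,2),round(f1,2),"eff",np.round(t,2),manip.get_eef_pos(),"w",manip.get_grip_width(),flush=True)
    return f1
def putback(n,z=75):
    x,y=T[n]; b=manip.move_l([x,y,z+4],R,vel=60); h=manip.move_l([x,y,z-2],R,vel=15,until_force=3); manip.hold(.2)
    print("down",h,manip.get_eef_pos(),manip.get_contact_force().round(2)); manip.open_jaws(); manip.hold(.2); manip.move_l([x,y,190],R,vel=150)
    print(manip.get_contact_force().round(2),manip.get_clock(),flush=True)
E
python3 - <<'E'
from heft import *
heft("left"); putback("left")
c=cam("top");s=cam("scene");cv2.imwrite("pics/after1.png",np.vstack([cv2.resize(c[0][150:225,255:405],None,fx=4,fy=4),cv2.resize(s[0][180:255,230:380],None,fx=4,fy=4)]))
E
```

```text
left width 54.510228337209476 grip 63.59408140182495 Fz 6.2 -5.81 eff [-0.000e+00 -3.815e+01 -2.758e+01 -0.000e+00  1.000e-02  0.000e+00] [507.99635483  77.00571272 116.96261144] w 54.75119019501356
down True [508.82480012  76.96240911  76.25425146] [-1.14 -0.38  6.07]
[0.22 0.45 0.05] 17.3667
```

View pics/after1.png

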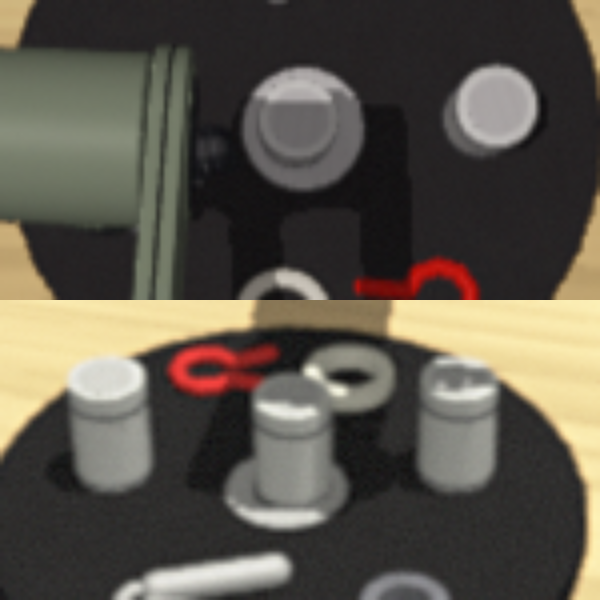

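The left tin is upright again in its place at top (458,380) of the scene crop, and weighed about 5.8 N. Now the middle and right tins.

```bash
python3 - <<'E'
from heft import *
for n in("middle","right"): heft(n); putback(n)
E
```

```text
middle width 55.01648251733709 grip 63.73600959777832 Fz 5.48 -1.83 eff [  0.   -40.71 -26.6   -0.     0.    -0.  ] [558.99127582 -34.52025215 116.95774987] w 54.827444907553925
down True [559.80786235 -34.67218413  76.13491827] [0.99 0.47 7.02]
[-0.65 -0.33 -0.08] 24.025
right width 55.16190131021548 grip 63.824840784072876 Fz 5.82 -1.61 eff [ -0.   -43.66 -26.69  -0.     0.    -0.  ] [ 572.50962226 -170.03921453  116.99388442] w 54.77456188836688
down True [ 573.27279224 -170.35602943   76.31570752] [-1.01 -0.3   5.32]
[ 0.59  0.24 -0.35] 30.625
```

The left tin is clearly the heaviest: 5.8 N against 1.8 N and 1.6 N. I'll lift it about 135 mm and check.

```bash
python3 - <<'E'
from heft import *
grip("left"); manip.hold(.2); manip.move_l([508,77,210],R,vel=90); manip.hold(1)
print(manip.get_contact_force(),manip.get_eef_pos(),manip.get_grip_width(),manip.get_clock())
c=cam("top");s=cam("scene");cv2.imwrite("pics/end.png",np.vstack([cv2.resize(c[0][100:260,160:520],None,fx=2,fy=2),s[0][100:300,:][:, :].repeat(1,0)[:,0:720] if 0 else cv2.resize(s[0][130:270,140:500],None,fx=2,fy=2)]))
E
```

```text
[-0.3305596  -0.04811247 -6.31637628] [508.02114191  76.99045399 210.01887074] 54.97195621805168 35.975
```

View pics/end.png

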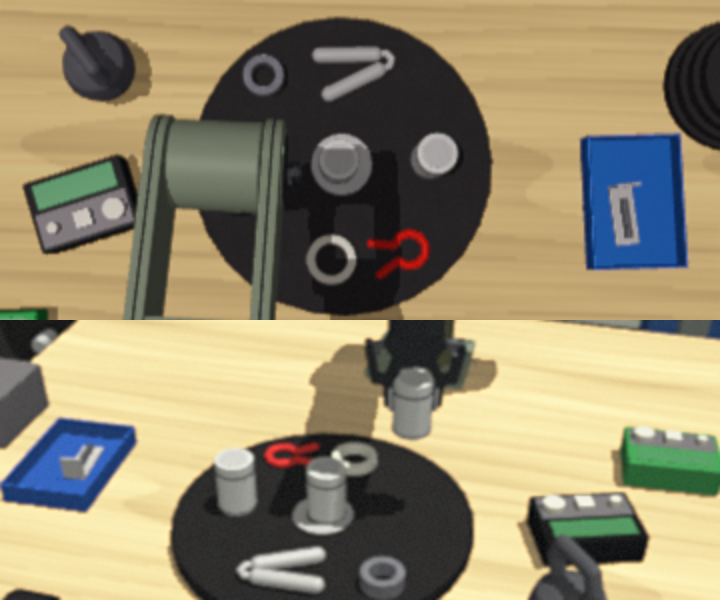

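The left tin is held upright, high above the plate at (412,405). The other two stand in their places at (236,480) and (326,490), nothing else has moved and the keys are up. I'm handing the job in.

```bash
python3 -c "
from plant import workorder
print(workorder.close_job())"
```

```text
the job is handed in; nothing more can be done
None
```

The job is handed in: I pressed the keys large, small, then square, hefted all three tins, and ended with the heaviest (left, about 6 N against under 2 N each for the others) held upright about 13 cm above the plate; no verdict was returned.

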